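# Set the shoe stand's heel stop to the next hole

## Task

Set the shoe stand for the last (shoe form) that lies on the orange mat: for the short blue last the heel stop goes one hole nearer to the toe block, for the long green last one hole further from it. Pull the yellow lock knob up, slide the heel stop to that next hole, let the pin go all the way down into it, and finish while still holding the knob, with the pin fully engaged. Leave the lasts, brushes, tin, applicator and scraper where they lie.

Things in the scene. Friction and masses are not known exactly. Their poses are not given: they have to be found in the camera images.
- stand: Fixed shoe stand: wooden base board and an aluminium rail (30 mm wide, top 50 mm above the table) along the stand's own y. Origin on the table below the rail's middle hole; z up. Toe block at the +y end, inner face at y = +268 mm, top 100 mm above the table. Rail from y = -150 to +330 mm, with five square 14 mm holes in its top at y = -70, -35, 0, +35, +70 mm.
- heel_stop (a joint): Position (m) of the red heel stop sliding on the rail (about 1.5 N of friction, 0.4 kg), along the stand's y, positive towards the toe block. It starts locked in the middle hole (0, within 1 mm); holes at -0.070, -0.035, 0, 0.035, 0.070; travel -0.080 to 0.080. The pin has 2 mm of play either way in a hole.
- lock_pin (a joint): Lift (m) of the spring-loaded lock pin standing upright in the heel stop: 0 fully down (engaged), 0.018 the upper stop. A spring pushes it down with 6 N at 0, 10 N at 0.018. The 10 mm pin has a round tip and is clear of the holes from 0.012 up; between holes it rests on the rail's top at 0.012. While it is down the heel stop cannot slide.
- knob: Yellow round knob on the lock pin, 30 mm in diameter, 26 mm high; moves with heel stop and pin. Origin at its centre, 110 mm above the table when the pin is down; z up. Below it an 8 mm stem, then a 20 mm steel housing (top 82 mm above the table). Directly above the rail. Nothing near it is as high, bar a rubber heel cup 45 to 86 mm towards the toe block, top 85 mm.
- work_mat: The orange mat, flat on the table, fixed, 300 x 130 x 4 mm (long side along its x). Origin at the centre of its underside. Exactly one of the two lasts lies on it.
- spare_mat: The grey mat, same size as the orange one, fixed, on the other side of the table; the other last lies on it. Origin at the centre of its underside.
- last_short_center (a point): Centre (half-way up) of the short last: a blue plastic shoe form, 175 x 68 x 71 mm, lying on one of the mats. Not to be moved.
- last_long_center (a point): Centre (half-way up) of the long last: a green plastic shoe form, 245 x 86 x 71 mm, lying on the other mat. Not to be moved.
- brush_a_center (a point): Centre of an oval horsehair shoe brush, 159 x 54 x 42 mm, wooden back up. Not to be moved.
- brush_b_center (a point): Centre of the second, like brush. Not to be moved.
- tin_center (a point): Centre of a closed flat black polish tin, 82 mm in diameter, 26 mm high. Not to be moved.
- applicator_center (a point): Centre of the white silicone applicator, 110 x 40 x 18 mm. Not to be moved.
- scraper_center (a point): Centre of the orange plastic scraper, 145 x 50 x 12 mm. Not to be moved.

How it is judged:
On the way:
1. the knob is held and the pin pulled up clear of the hole before the heel stop leaves its starting hole (value of joint lock_pin above 0.0115 m and contact force between the fingers and knob above 3 N and value of joint heel_stop between -0.012 and 0.012 m), for 0.05 s.
At the end, for the whole second after the job is handed in: The heel stop stands within 4 mm of the next hole towards the toe block (short last on the orange mat) or away from it (long last on the orange mat), at rest, its pin down to within 3 mm of fully engaged, and the fingers still hold the knob (more than 3 N) (((horizontal distance between last_short_center and work_mat below 0.08 m and horizontal distance between last_long_center and work_mat above 0.25 m and value of joint heel_stop between 0.031 and 0.039 m) or (horizontal distance between last_long_center and work_mat below 0.08 m and horizontal distance between last_short_center and work_mat above 0.25 m and value of joint heel_stop between -0.039 and -0.031 m)) and value of joint lock_pin below 0.003 m and contact force between the fingers and knob above 3 N and velocity of joint heel_stop between -0.01 and 0.01 m/s); the arm keeps its last pose, push and grip.
It fails at once if a last, brush, the tin, the applicator or the scraper is shifted by more than 20 mm (distance of any of last_short_center, last_long_center, brush_a_center, brush_b_center, tin_center, applicator_center, scraper_center from where it was at the start of the episode above 0.02 m).
It also fails if it takes over 32 s, if anything falls off the work surface, if the arm or the gripper's body presses on something with over 40 N, if the wrist force passes 120 N, or if a joint passes its speed limit or range.

## Robot

A 6-joint arm with a two-finger parallel gripper is mounted at the origin on the work surface. World frame = base frame: x ahead of the robot, y to its left, z up, the work surface at z = 0. Lengths are in m, angles in rad, forces in N, time in s.
With the tool pointing down it reaches from about 0.35 to 0.85 m from the base axis. Payload 8.1 kg.
Tool frame: the origin (TCP) lies midway between the tips of the shut fingers; the grasp point (between the pads) lies 19 mm behind it; z points along the fingers, y is the line along which they close (so a half turn about z gives the same grasp; the last joint's range is limited). The gripper opens to 93 mm and grips with 3 to 60 N. Pads are 15 mm wide; open, the fingers measure 128 mm over their backs; the gripper's body (75 mm by 188 mm) begins 65 mm behind the grasp point.
Start: joints at [-1.379, 0.13, 1.488, -0, 1.523, -0.085], TCP at [0.164, -0.577, 0.219] pointing down, gripper open.
Joint ranges: [-2.96, 2.96], [-0.89, 2.26], [0.02, 2.5], [-1.34, 4.48], [0, 2.73], [-2.66, 2.66]. Speed limits (rad/s): [2.39, 2.39, 2.79, 3.14, 3.14, 3.14].

## Interface

Orientations are given as a unit quaternion [w, x, y, z].
In Python, from plant import readout, cams, ticket gives the robot as it stands.
- The arm moves only by the tool send_rows, never from a script. Its argument "series" is text: rows parted by semicolons, each of 4 numbers parted by spaces: the shift along the tool's x, y, z each as a share of 0.15 m, from -1 to 1, then the turn about the tool's z as a share of 60 degrees, from -1 to 1. A call has 1 to 20 rows; each row is the pose to reach, as a shift and turn from the pose commanded when the call began, along the tool's axes at that moment; what a row does not reach only later rows make up. A row lasts 1/10 s, in which the tool goes at most 50 mm and 8.59 degrees, less where a joint would pass 70% of its speed; a pose out of reach is approached as far as the arm can. A call with a number of a shift or a turn outside -1 to 1 is refused whole. A call with a gripper value outside its range is refused whole. "hand" is the opening, from -1 (shut) to 1 (fully open), set as the call begins (left out, the last holds). The fingers move at their own pace and stop on an object; the grip force is fixed at half the most. Time passes only in rows, so rows that repeat a pose let the fingers close. It gives the time, the measured TCP pose, the force, the opening and the grip force at its end, in the units of the state.
- readout.get_obs(): the state, without advancing time (a new reading comes with each control period).
- cams.get_image(name): name is "side" or "top"; returns the picture (384x512x3 uint8, red, green, blue); there is no depth.
- cams.calibration(name): a dict with "intrinsics" (3x3 intrinsics, pixels), "extrinsics" (4x4, takes a point from camera to world coordinates). Camera axes: x right, y up, looking along -z (the intrinsics and any distortion apply to the point x, -y, -z); pixel columns grow to the right and rows downward; lengths in m; the calibration is good to about 2 mm. A picture is of the moment at which its call begins. calibration takes no time and is no camera call.
- ticket.hand_in(): hands the job in; it is judged then, once.
The state is a dict: "clock": time; "joint_positions": joint angles; "joint_velocities": joint speeds; "joint_torque": joint torques, N m; "tool_pos": TCP position; "eef_rot": TCP orientation; "contact_force": force on the tool from outside, world axes, zero at the start; "ft_torque": the same for the moment, N m; "grip_width": opening from 0.0 (shut) to 1.0 (fully open); "grip_force": force on a finger pad.
Only numpy, scipy, OpenCV 4.12 (cv2) and the standard library are available. Lean on these libraries where they do the work, as an engineer would, in place of code of your own. Each camera call takes 0.05 s, during which the arm holds its last target. There are 200 camera calls.

## Working session

There is one attempt and no reset: what is moved stays moved. The work goes in short steps, Python scripts to look and compute and a tool call to move; the robot and the scene stay as the last step left them, time stands still between calls to the robot, and variables do not carry over. Pictures are saved under pics/ and viewed, at most 10 in all, crops included, and the job is handed in when it is done.

Besides the shell and the picture viewer there is one more tool, called after ">>>" by a JSON object that holds its "api" and its "payload". send_rows: Moves the arm, as the interface text tells. Its arguments: {"type":"object","properties":{"series":{"type":"string"},"hand":{"type":"number"}},"required":["series"]}

```bash
mkdir -p pics && python3 - <<'E'
from plant import readout,cams
import cv2,numpy as np
o=readout.get_obs();print({k:np.round(v,3) for k,v in o.items()})
for n in("top","side"):
    im=cams.get_image(n);cv2.imwrite(f"pics/{n}0.png",im[:,:,::-1])
    c=cams.calibration(n);print(n,{k:np.round(v,4).tolist() if not isinstance(v,str) else v for k,v in c.items()})
E
```

```text
{'clock': np.float64(0.0), 'joint_positions': array([-1.379,  0.131,  1.489, -0.   ,  1.523, -0.085]), 'joint_velocities': array([-0.   ,  0.001, -0.001,  0.   ,  0.   ,  0.   ]), 'joint_torque': array([-0.0000e+00, -5.5983e+01, -4.9176e+01,  7.7000e-02,  3.5000e-02,
       -0.0000e+00]), 'tool_pos': array([ 0.164, -0.577,  0.218]), 'eef_rot': array([-0.001,  0.99 ,  0.138, -0.   ]), 'contact_force': array([-0.1  ,  0.213,  0.536]), 'ft_torque': array([-0.014,  0.022, -0.011]), 'grip_force': np.float64(0.0), 'grip_width': np.float64(0.997)}
top {'intrinsics': [[452.7138, 0.0, 255.6777], [0.0, 452.7138, 195.3306], [0.0, 0.0, 1.0]], 'extrinsics': [[0.016, 0.9828, -0.1842, 0.3468], [-0.9998, 0.0177, 0.0077, 0.006], [0.0108, 0.184, 0.9829, 1.4398], [0.0, 0.0, 0.0, 1.0]]}
side {'intrinsics': [[491.5904, 0.0, 256.6673], [0.0, 491.5904, 188.1599], [0.0, 0.0, 1.0]], 'extrinsics': [[0.8242, 0.2972, -0.482, -0.2866], [-0.5662, 0.4308, -0.7027, -1.2833], [-0.0012, 0.8521, 0.5234, 1.033], [0.0, 0.0, 0.0, 1.0]]}
```

View pics/top0.png

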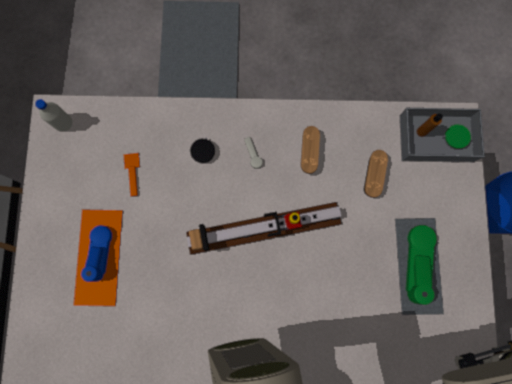

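View pics/side0.png

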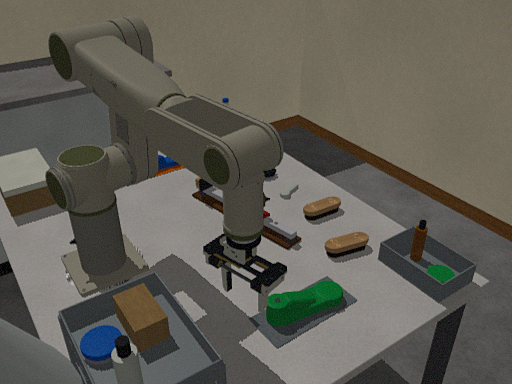

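The pictures show the blue short last on the orange mat (top view, ~97,255) and the green one on the grey mat (~422,263). The heel stop must therefore go +35 mm, towards the toe block (~198,237). The yellow knob is at ~(294,218).

```bash
cat > h.py <<'E'
import cv2,numpy as np
from plant import cams,readout
def ray(n,px,z):
    c=cams.calibration(n);K=np.array(c["intrinsics"]);T=np.array(c["extrinsics"])
    d=np.linalg.inv(K)@[px[0],px[1],1];d=T[:3,:3]@(d*[1,-1,-1]);o=T[:3,3]
    return o+d*(z-o[2])/d[2]
def blob(im,lo,hi,roi):
    h=cv2.cvtColor(im,cv2.COLOR_RGB2HSV);m=cv2.inRange(h,lo,hi);k=np.zeros_like(m)
    x0,y0,x1,y1=roi;k[y0:y1,x0:x1]=m[y0:y1,x0:x1]
    cs,_=cv2.findContours(k,cv2.RETR_EXTERNAL,cv2.CHAIN_APPROX_NONE)
    return max(cs,key=cv2.contourArea)
E
python3 - <<'E'
from h import *
im=cams.get_image("top")
k=blob(im,(22,120,90),(35,255,255),(270,200,320,240));(c,s,_)=cv2.minAreaRect(k)
print("knob px",c,s,"world",ray("top",c,.12).round(4))
a=blob(im,(5,60,30),(20,255,255),(180,215,225,260));t=cv2.minAreaRect(a);print("toe",t,ray("top",t[0],.1).round(4))
# rail: bright low-saturation pixels inside the stand board
h=cv2.cvtColor(im,cv2.COLOR_RGB2HSV)
for roi in ((214,215,268,245),(310,206,340,224)):
    x0,y0,x1,y1=roi
    # bounded by brown: columnwise middle of bright pixels between brown rows
    pts=[]
    for x in range(x0,x1):
        col=h[195:262,x].astype(int);br=np.where((col[:,2]<95)&(col[:,1]>60))[0]
        if len(br)<2: continue
        g=np.diff(br);i=g.argmax()
        if g[i]>4: pts.append((x,195+(br[i]+br[i+1])/2))
    pts=np.array(pts);print(len(pts))
    l=cv2.fitLine(pts.astype(np.float32),cv2.DIST_HUBER,0,.01,.01).ravel()
    print(l, ray("top",l[2:],.05).round(4))
cv2.imwrite("pics/crop.png",cv2.resize(im[190:265,180:355,::-1],None,fx=4.5,fy=4.5,interpolation=cv2.INTER_CUBIC))
E
```

```text
knob px (294.5, 217.0) (10.0, 9.0) world [ 0.5313 -0.1195  0.12  ]
toe ((194.8676300048828, 240.9300079345703), (23.76323890686035, 14.547966003417969), 79.2156982421875) [0.4578 0.1728 0.1   ]
54
[ 9.8113322e-01 -1.9333273e-01  2.4050000e+02  2.3112038e+02] [0.4944 0.0401 0.05  ]
27
[ 9.8251796e-01 -1.8616799e-01  3.2300000e+02  2.1451852e+02] [ 0.5505 -0.2147  0.05  ]
```

View pics/crop.png

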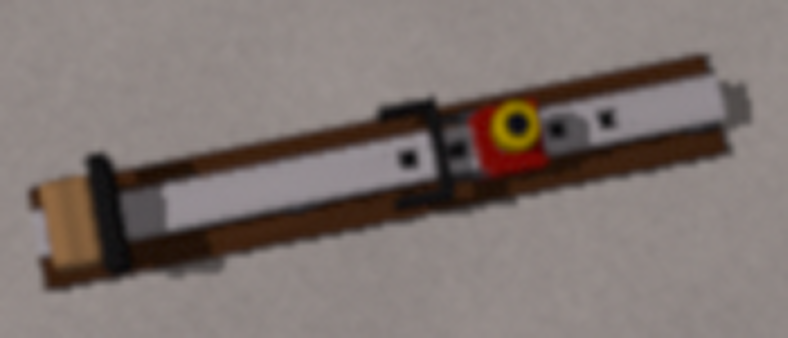

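The crop shows the knob ring at crop (515,124), the free holes at crop (408,158), (457,149), (557,130), (606,119), and the heel cup left of the knob. Next I check these against each other and compute the move.

```bash
cat >> h.py <<'E'
def delta(goal,axis):
    from scipy.spatial.transform import Rotation as R
    o=readout.get_obs();q=np.array(o["eef_rot"]);M=R.from_quat(q[[1,2,3,0]]).as_matrix()
    d=M.T@(np.array(goal)-o["tool_pos"])
    a=M.T@np.append(axis,0)
    if a[1]<0:a=-a
    print("shift shares",(d/.15).round(3),"turn share",round(np.degrees(np.arctan2(-a[0],a[1]))/60,3),"axis in tool",a.round(3))
E
python3 - <<'E'
from h import *
hs=[ray("top",((x+.5)/4.5-.5+180,(y+.5)/4.5-.5+190),.05)[:2] for x,y in((408,158),(457,149),(557,130),(606,119))]
hs=np.array(hs);print(hs.round(4),np.linalg.norm(np.diff(hs,axis=0),axis=1).round(4))
ax=(hs[0]-hs[3])/np.linalg.norm(hs[0]-hs[3]);print("mid",hs.mean(0).round(4),"axis",ax.round(4))
ax2=np.array([-.0561,.2548]);ax2/=np.linalg.norm(ax2);print(ax2)
print("knob",ray("top",(294.3,217.3),.123).round(4))
delta([.531,-.119,.17],ax2)
E
```

```text
[[ 0.5158 -0.0513]
 [ 0.5226 -0.0849]
 [ 0.5369 -0.1537]
 [ 0.5452 -0.1876]] [0.0343 0.0703 0.0348]
mid [ 0.5301 -0.1194] axis [-0.2108  0.9775]
[-0.21502264  0.97660906]
knob [ 0.53   -0.1186  0.123 ]
shift shares [ 3.188 -2.266  0.322] turn share 0.057 axis in tool [-0.06   0.998 -0.001]
```

>>> {"api": "send_rows", "payload": {"series": "0.27 -0.19 0 0.057; 0.53 -0.38 0 0.057; 0.8 -0.566 0 0.057", "hand": 0.35}}

```text
clock: 0.45
tool_pos: [0.2566, -0.4612, 0.218]
eef_rot: [-0.0, 0.994, 0.108, -0.0]
contact_force: [0.0, -0.6, 1.2]
grip_width: 0.792
grip_force: 0.0
```

>>> {"api": "send_rows", "payload": {"series": "0.23 -0.22 0 0; 0.46 -0.44 0 0; 0.7 -0.66 0 0"}}

```text
clock: 0.75
tool_pos: [0.338, -0.3416, 0.2184]
eef_rot: [-0.0, 0.994, 0.108, -0.0]
contact_force: [0.9, -0.2, -0.1]
grip_width: 0.673
grip_force: 0.0
```

>>> {"api": "send_rows", "payload": {"series": "0.25 -0.22 0 0; 0.5 -0.44 0 0; 0.75 -0.6 0 0; 0.75 -0.6 0 0; 0.75 -0.6 0 0"}}

```text
clock: 1.25
tool_pos: [0.4281, -0.2305, 0.2183]
eef_rot: [-0.0, 0.994, 0.11, -0.0]
contact_force: [-0.8, 0.2, -0.2]
grip_width: 0.673
grip_force: 0.0
```

```bash
python3 -c "
from h import *
delta([.530,-.119,.15],[-.213,.977])"
```

```text
shift shares [ 0.825 -0.577  0.455] turn share 0.005 axis in tool [-0.005  1.    -0.   ]
```

>>> {"api": "send_rows", "payload": {"series": "0.27 -0.19 0.1 0.005; 0.54 -0.38 0.2 0.005; 0.825 -0.577 0.35 0.005; 0.825 -0.577 0.455 0.005; 0.825 -0.577 0.455 0.005; 0.825 -0.577 0.455 0.005"}}

```text
clock: 1.85
tool_pos: [0.529, -0.1215, 0.1502]
eef_rot: [-0.0, 0.994, 0.105, -0.001]
contact_force: [-0.3, -0.2, 0.5]
grip_width: 0.68
grip_force: 0.0
```

```bash
python3 - <<'E'
from h import *
delta([.530,-.119,.093],[-.213,.977])
im=cams.get_image("side");T=cv2.resize(im[130:280,150:350,::-1],None,fx=3,fy=3,interpolation=cv2.INTER_CUBIC)
im=cams.get_image("top");U=cv2.resize(im[190:265,200:350,::-1],None,fx=4,fy=2,interpolation=cv2.INTER_CUBIC)
cv2.imwrite("pics/s1.png",np.vstack([T,U])[:600])
E
```

```text
shift shares [ 0.01  -0.015  0.381] turn share -0.004 axis in tool [ 0.004  1.    -0.   ]
```

View pics/s1.png

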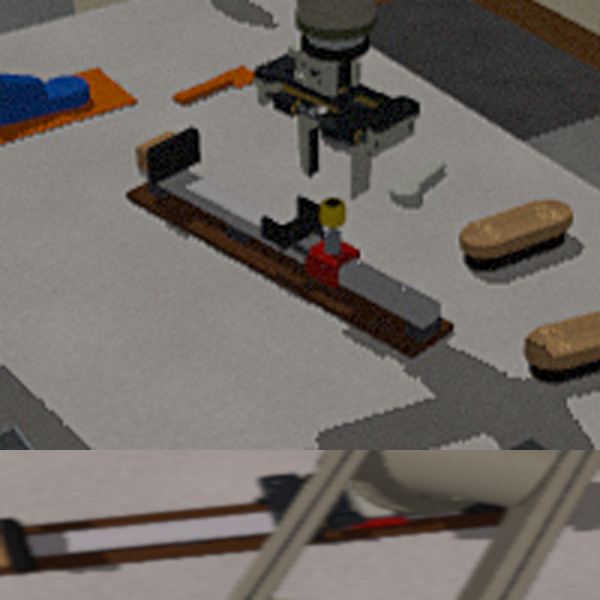

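The side crop shows the fingers straddling the knob (crop ~333,212) along the rail, with their tips around (305,175) and (357,197). I'll descend and close.

>>> {"api": "send_rows", "payload": {"series": "0.01 -0.015 0.13 0; 0.01 -0.015 0.26 0; 0.01 -0.015 0.381 0; 0.01 -0.015 0.381 0; 0.01 -0.015 0.381 0; 0.01 -0.015 0.381 0"}}

```text
clock: 2.55
tool_pos: [0.5321, -0.1185, 0.0953]
eef_rot: [0.001, 0.994, 0.105, 0.001]
contact_force: [-0.5, -0.4, -0.3]
grip_width: 0.673
grip_force: 0.0
```

>>> {"api": "send_rows", "payload": {"series": "0 0 0 0; 0 0 0 0; 0 0 0 0; 0 0 0 0; 0 0 0 0; 0 0 0 0; 0 0 0 0; 0 0 0 0; 0 0 0 0; 0 0 0 0", "hand": -1}}

```text
clock: 3.55
tool_pos: [0.5311, -0.1175, 0.0933]
eef_rot: [-0.0, 0.994, 0.106, 0.0]
contact_force: [-0.0, 1.0, 1.9]
grip_width: 0.319
grip_force: 30.0
```

>>> {"api": "send_rows", "payload": {"series": "0 0 -0.03 0; 0 0 -0.06 0; 0 0 -0.1 0; 0 0 -0.1 0; 0 0 -0.1 0; 0 0 -0.1 0; 0 0 -0.1 0; 0 0 -0.1 0"}}

```text
clock: 4.35
tool_pos: [0.5309, -0.1175, 0.1079]
eef_rot: [-0.0, 0.994, 0.106, -0.0]
contact_force: [4.2, 0.9, -10.7]
grip_width: 0.317
grip_force: 30.0
```

```bash
python3 - <<'E'
from h import *
o=readout.get_obs();print(o["tool_pos"],o["contact_force"],o["grip_force"])
p=o["tool_pos"];a=np.array([-.213,.977])
delta([p[0]+.035*a[0],p[1]+.035*a[1],p[2]],a)
im=cams.get_image("side");cv2.imwrite("pics/s2.png",cv2.resize(im[170:240,220:320,::-1],None,fx=6,fy=6,interpolation=cv2.INTER_CUBIC))
E
```

```text
[ 0.53087443 -0.11747001  0.10788904] [  4.17612214   0.85352523 -10.74597457] 29.998027682304382
shift shares [-0.001 -0.233  0.   ] turn share -0.003 axis in tool [ 0.003  1.    -0.   ]
```

View pics/s2.png

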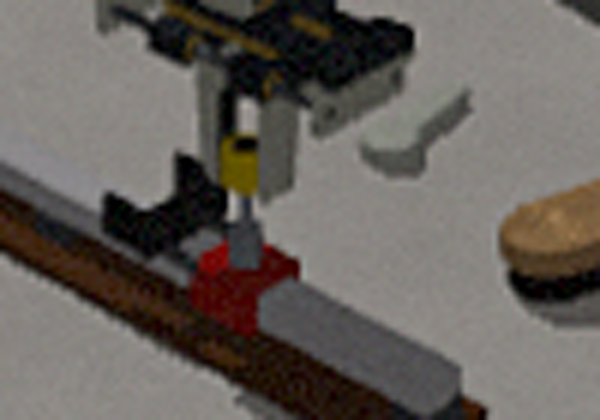

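The knob is held and lifted ~14.6 mm (knob at crop ~240,160, stem visible), with a downward force of ~10.7 N that fits the spring. Next: slide 35 mm towards the toe block.

>>> {"api": "send_rows", "payload": {"series": "0 -0.03 0 0; 0 -0.07 0 0; 0 -0.11 0 0; 0 -0.15 0 0; 0 -0.19 0 0; 0 -0.22 0 0; 0 -0.233 0 0; 0 -0.233 0 0; 0 -0.233 0 0; 0 -0.233 0 0; 0 -0.233 0 0; 0 -0.233 0 0"}}

```text
clock: 5.6
tool_pos: [0.5236, -0.0834, 0.1081]
eef_rot: [-0.0, 0.994, 0.106, -0.0]
contact_force: [0.7, 1.5, -9.9]
grip_width: 0.316
grip_force: 30.0
```

```bash
python3 - <<'E'
from h import *
a=np.array([-.213,.977]);p=readout.get_obs()["tool_pos"]
print("moved mm along/across",((p[:2]-[.5309,-.1175])@np.array([a,[a[1],-a[0]]]).T*1000).round(1))
E
```

```text
moved mm along/across [34.8  0.1]
```

Moved 34.8 mm. Now lower the pin gently.

>>> {"api": "send_rows", "payload": {"series": "0 0 0.02 0; 0 0 0.04 0; 0 0 0.06 0; 0 0 0.08 0; 0 0 0.1 0; 0 0 0.1 0; 0 0 0.1 0; 0 0 0.1 0; 0 0 0.1 0; 0 0 0.1 0"}}

```text
clock: 6.6
tool_pos: [0.5238, -0.0836, 0.0934]
eef_rot: [0.0, 0.994, 0.106, 0.0]
contact_force: [-2.0, -0.2, -5.4]
grip_width: 0.316
grip_force: 30.0
```

```bash
python3 - <<'E'
from h import *
im=cams.get_image("side");cv2.imwrite("pics/s3.png",cv2.resize(im[170:240,210:310,::-1],None,fx=6,fy=6,interpolation=cv2.INTER_CUBIC))
E
```

```text
(no output)
```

View pics/s3.png

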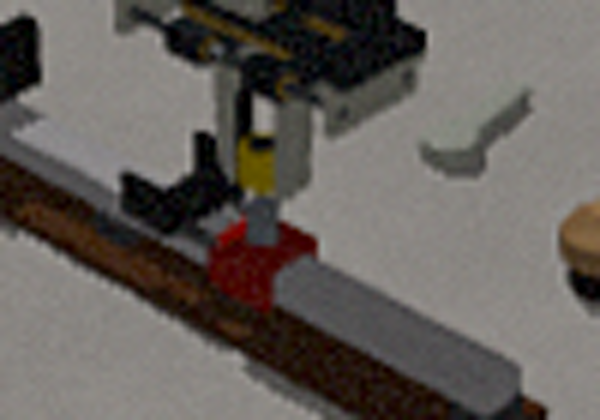

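The knob is back at its locked height (knob at crop ~258,163, stem hidden), and the force is still the spring pulling down, so the pin is in the hole. I'll press slightly further to seat it fully.

>>> {"api": "send_rows", "payload": {"series": "0 0 0.005 0; 0 0 0.01 0; 0 0 0.01 0; 0 0 0.01 0; 0 0 0.01 0; 0 0 0.01 0"}}

```text
clock: 7.25
tool_pos: [0.5241, -0.0837, 0.0932]
eef_rot: [0.0, 0.994, 0.106, 0.0]
contact_force: [-7.4, -0.4, 6.5]
grip_width: 0.317
grip_force: 30.0
```

Pressed 1.5 mm further, the tool barely moved (0.0932 against 0.0933 when first gripped) and the force reversed, so the pin is on its bottom stop.

```bash
python3 -c "
from plant import ticket
print(ticket.hand_in())"
```

```text
the job is handed in; nothing more can be done
None
```

The short blue last is on the orange mat, so I moved the heel stop one hole towards the toe block (about 34.5 mm by the tool readings); the pin is fully down, the knob still held at 30 N, and the job was handed in at about 7.3 s with no verdict returned.

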